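# Lay out the staining station beside the microscope

### The job

Lay out the staining station: stand the white staining jar in the middle of the slide warmer's hot plate with its lid lying centred on top of it, and stand the small amber bottle midway between the warmer and the keypad counter, in the middle of the grey mat they stand on. Lay the slide box flat on the bench behind the warmer (the side away from the robot), centred on the warmer's back edge and parallel to it, leaving a gap of about 3 cm. Set things down without dropping them, let go of everything, and leave the large bottle, the tube rack and the beaker where they stand.

Things in the scene. Friction and masses are not known exactly. Their poses are not given: they have to be found in the camera images.
- jar: Loose. White ceramic staining jar, open at the top: upright cylinder, outer diameter 54 mm, 55 mm high, wall 4 mm; can be gripped round the outside. Origin at the centre of its underside; z up.
- lid: Loose. The jar's lid: flat steel disc, diameter 60 mm, 5 mm thick, flat underneath (no rim or plug), with an upright black knob in the middle, diameter 16 mm, from 5 to 25 mm above the underside. It starts lying on the bench, knob up. Origin at the centre of its underside; z up. On the jar its underside rests on the jar's rim.
- small_bottle: Loose. The small of two amber glass bottles with black caps, 90 mm high: round body of diameter 40 mm up to 60 mm, shoulder narrowing to 72 mm, cap of diameter 25 mm on top. Upright. Origin at the centre of its underside; z up.
- slide_box: Loose. Flat grey plastic microscope-slide box with a dark seam round it and a paper patch on top, 36 mm (its x) by 80 mm (its y) by 30 mm high. Origin at the centre of its underside; z up. It starts at any yaw; either way round is the same.
- warmer: Fixed. Slide warmer: square white housing 120 by 120 mm with a dark square steel hot plate 104 by 104 mm on top, centred; the plate's top is 35 mm above the origin. Stands on the left or right half of the mat, its sides parallel to the mat's. Origin at the centre of its underside (2 mm above the bench). A black knob and red switch mark its front (-x, towards the robot); its back is +x. Axes: x away from the robot, y to the robot's left, z up, at yaw 0.
- counter: Fixed. Grey keypad cell counter, 100 mm (x) by 110 mm (y), 28 mm high, with black keys and a green display; stands on the other half of the mat. Origin at the centre of its underside (2 mm above the bench). Axes: x away from the robot, y to the robot's left, z up, at yaw 0.
- mat: Fixed. Flat grey bench mat, 136 mm (x) by 400 mm (y), 2 mm thick, turned by up to 0.25 rad on the bench. Origin at the centre of its underside, on the bench top (z = 0), exactly midway between warmer and counter, whose centres are 130 mm either side of it along the mat's y. Axes: x away from the robot, y to the robot's left, z up, at yaw 0.
- large_bottle: Loose bystander, to be left alone. The large amber bottle, diameter 68 mm, 150 mm high. Origin at the centre of its underside.
- tube_rack: Loose bystander, to be left alone. White rack with six blue-capped tubes, 70 by 110 mm, 91 mm high. Origin at the centre of its underside.
- beaker: Loose bystander, to be left alone. Empty open glass beaker, diameter 76 mm, 95 mm high. Origin at the centre of its underside.

How it is judged:
At the end, for the whole second after the job is handed in: Jar upright on the hot plate, within 12 mm of its centre; lid level on its rim, within 8 mm; small bottle upright within 15 mm of the mat's centre; slide box flat on the bench behind the warmer, gap 15 to 45 mm, within 15 mm sideways and 0.2 rad of parallel; all released, at rest (horizontal distance between jar and warmer below 0.012 m and z of jar in the frame of warmer between 0.03 and 0.04 m and angle between each of jar, lid, small_bottle, slide_box's own z axis and vertical below 0.1 rad and horizontal distance between lid and jar below 0.008 m and z of lid in the frame of jar between 0.051 and 0.059 m and horizontal distance between small_bottle and mat below 0.015 m and height (world z) of small_bottle below 0.008 m and x of slide_box in the frame of warmer between 0.093 and 0.123 m and y of slide_box in the frame of warmer between -0.015 and 0.015 m and angle between the y axis of slide_box and the y axis of warmer, either way round below 0.2 rad and height (world z) of slide_box below 0.006 m and linear speed of each of jar, lid, small_bottle, slide_box below 0.02 m/s and angular speed of each of jar, lid, small_bottle, slide_box below 0.2 rad/s); the robot touches nothing.
It fails at once if the large bottle, tube rack or beaker is pushed more than 30 mm or tipped (distance of any of large_bottle, tube_rack, beaker from where it was at the start of the episode above 0.03 m or angle between any of large_bottle, tube_rack, beaker's own z axis and vertical above 0.4 rad).
It fails at once if the jar, lid, small bottle or slide box is dropped (falls free of the fingers at over 0.6 m/s) ((linear speed of jar above 0.6 m/s and contact force between jar and the fingers below 0.02 N) or (linear speed of lid above 0.6 m/s and contact force between lid and the fingers below 0.02 N) or (linear speed of small_bottle above 0.6 m/s and contact force between small_bottle and the fingers below 0.02 N) or (linear speed of slide_box above 0.6 m/s and contact force between slide_box and the fingers below 0.02 N)).
It also fails if it takes over 109 s, if anything falls off the work surface, if the arm or the gripper's body presses on something with over 40 N, if the wrist force passes 120 N, or if a joint passes its speed limit or range.

### The arm

A 6-joint arm with a two-finger parallel gripper is mounted at the origin on the work surface. World frame = base frame: x ahead of the robot, y to its left, z up, the work surface at z = 0. Lengths are in m, angles in rad, forces in N, time in s.
With the tool pointing down it reaches from about 0.35 to 0.775 m from the base axis. Payload 7.3 kg.
Tool frame: the origin (TCP) lies on the centre line of the jaws, within the pads' length; the fingertips stand 17 mm ahead of it and the grasp point (between the pads) lies 2 mm behind it (robot.tcp_to_tips is the distance from the TCP to the fingertips, in m); z points along the fingers, y is the line along which they close (so a half turn about z gives the same grasp; the last joint's range is limited). The gripper opens to 92 mm and grips with 3 to 60 N. Pads are 19 mm wide; open, the fingers measure 130 mm over their backs; the gripper's body (75 mm by 190 mm) begins 47 mm behind the grasp point.
Start: joints at [-0.146, 0.342, 1.524, -0, 1.275, -0.146], TCP at [0.525, 0, 0.244] pointing down, gripper open.
Joint ranges: [-2.53, 2.53], [-0.77, 2.02], [0.04, 2.7], [-1, 4.14], [0.28, 2.66], [-3.11, 3.11]. Speed limits (rad/s): [2.57, 2.57, 3.14, 3.14, 3.14, 3.14].

### API

Orientations are given as [roll, pitch, yaw] about the fixed x, y, z axes, in that order (R = Rz(yaw) Ry(pitch) Rx(roll)).
In Python, from cell import robot gives the robot as it stands. The module is installed in compiled form; this text tells all that it offers.
- The arm moves only by the tool carry_out, never from a script. Its argument "commands" is a list of rows, each a list of 3 entries, a list of its own where there are three numbers: the shift along the tool's x, y, z in m, then the turn about the tool's z in rad, then the opening, from 0 (shut) to 1 (fully open). In form: [[[dx, dy, dz], yaw, claw], ...]. A call has 1 to 20 rows; each row shifts and turns the commanded pose from where the row before left it, along the tool's axes as they then stand; what a row does not reach is not made up. A row lasts 1/8 s, in which the tool goes at most 62.5 mm and 10.7 degrees, less where a joint would pass 70% of its speed; a pose out of reach is approached as far as the arm can. A call is refused whole if a number of a shift passes 0.0625 or a number of a turn 0.188, either way. A call with a gripper value outside its range is refused whole. The fingers move at their own pace and stop on an object; "newtons" is the grip in N (left out, the last holds). Time passes only in rows, so rows that do not move let the fingers close. It gives the time, the measured TCP pose, the force, the opening and the grip force at its end, in the units of the state.
- robot.observe(): the state, without advancing time (a new reading comes with each control period).
- robot.read_camera(name): name is "scene" or "side" or "wrist"; returns a dict with "pixels" (384x512x3 uint8, red, green, blue), "fx", "fy", "cx", "cy" (pixels), "view" (4x4, takes a point from world to camera coordinates); the wrist camera has in their place "T_tool_cam" (4x4, takes a point from camera to tool coordinates, whose origin is the TCP and whose axes are the flange's). Camera axes: x right, y up, looking along -z (the intrinsics and any distortion apply to the point x, -y, -z); pixel columns grow to the right and rows downward; lengths in m; the calibration is good to about 2 mm. A picture is of the moment at which its call begins: read the wrist's pose just before it. There is no depth.
- robot.hand_in(): hands the job in; it is judged then, once.
Trained networks look in a picture, given as the dict that the camera call returned (one of the last four; its "shot" number tells which), for a name from the list of things; names that differ only in an ending like _2 or _b are one class to them, and where a whole thing is asked for, a point or a joint stands for the part that bears it (a point fixed in the world has none). Each returns a list of dicts, best first, with "p" (0 to 1); they miss things now and then, are a little off and sometimes report something else, mostly with a low value. They report only what shows in the picture. A call takes as long as a camera call.
- robot.find_in(picture, name): "at" ([column, row] in pixels, amid what is visible of it).
- robot.tip_of(picture, name): "at" ([column, row] in pixels: a listed point, or the origin of a listed thing).
The state is a dict: "time": time; "qpos": joint angles; "qvel": joint speeds; "joint_efforts": joint torques, N m; "tool_pos": TCP position; "tool_rot": TCP orientation; "contact_force": force on the tool from outside, world axes, zero at the start; "torque": the same for the moment, N m; "opening": finger opening in m; "grip_force": force on a finger pad.
Only numpy, scipy, OpenCV 4.12 (cv2) and the standard library are available. Lean on these libraries where they do the work, as an engineer would, in place of code of your own. Each camera call takes 0.05 s, during which the arm holds its last target. There are 200 camera calls.

## Working session

There is one attempt and no reset: what is moved stays moved. The work goes in short steps, Python scripts to look and compute and a tool call to move; the robot and the scene stay as the last step left them, time stands still between calls to the robot, and variables do not carry over. Pictures are saved under pics/ and viewed, at most 14 in all, crops included, and the job is handed in when it is done.

Besides the shell and the picture viewer there is one more tool, called by a JSON object that holds its "method" and its "body", one argument or row to a line. carry_out: Moves the arm, as the interface text tells. Its arguments: {"type":"object","properties":{"commands":{"type":"array"},"newtons":{"type":"number"}},"required":["commands"]}

```bash
mkdir -p pics
cat > h.py <<'E'
import numpy as np, cv2
from cell import robot
from scipy.spatial.transform import Rotation as R
NAMES="jar lid small_bottle slide_box warmer counter mat large_bottle tube_rack beaker".split()
def toolT():
    s=robot.observe(); T=np.eye(4); T[:3,:3]=R.from_euler('xyz',s['tool_rot']).as_matrix(); T[:3,3]=s['tool_pos']; return T
def shot(name,save=None):
    T=toolT(); p=robot.read_camera(name)
    p['c2w']=T@np.array(p['T_tool_cam']) if name=='wrist' else np.linalg.inv(np.array(p['view']))
    if save: cv2.imwrite('pics/'+save,p['pixels'][:,:,::-1])
    return p
def pt(p,uv,z):
    d=np.array([(uv[0]-p['cx'])/p['fx'],-(uv[1]-p['cy'])/p['fy'],-1.]); M=p['c2w']
    d=M[:3,:3]@d; o=M[:3,3]; return o+d*(z-o[2])/d[2]
def px(p,X):
    c=np.linalg.inv(p['c2w'])@np.append(X,1); return np.array([p['cx']+p['fx']*c[0]/-c[2],p['cy']-p['fy']*c[1]/-c[2]])
E
python3 - <<'E'
from h import *
print(robot.observe())
for c in ['scene','side','wrist']:
    p=shot(c,c+'0.png'); print(c,[k for k in p if k!='pixels'],p['c2w'].round(3).tolist(),p['fx'])
    for n in NAMES:
        for d in robot.tip_of(p,n)[:2]:
            if d['p']>.25: print(n,round(d['p'],2),np.round(d['at']),pt(p,d['at'],.002 if n in('warmer','counter') else 0).round(3)[:2])
E
```

```text
{'time': 0.0, 'qpos': array([-1.46013964e-01,  3.42723262e-01,  1.52500186e+00, -1.60866469e-06,
        1.27540966e+00, -1.46030780e-01]), 'qvel': array([-0.00012586,  0.00206899, -0.00013269, -0.00246942, -0.00089962,
       -0.00089415]), 'joint_efforts': array([ 7.61924657e-04, -4.31245601e+01, -2.44219762e+01,  7.17750052e-02,
        5.59406646e-02, -1.04314388e-04]), 'tool_pos': array([5.24621945e-01, 7.00560138e-05, 2.43049961e-01]), 'tool_rot': array([-3.14006672e+00, -2.22875971e-04,  1.57081344e+00]), 'contact_force': array([ 1.45094025, -0.14702961, -0.22769688]), 'torque': array([-0.00215646, -0.03108837, -0.00062942]), 'grip_force': 0.0, 'opening': 0.0916618630602697}
scene ['fx', 'fy', 'cx', 'cy', 'view', 'shot', 'c2w'] [[-0.33, -0.516, 0.79, 1.468], [0.944, -0.188, 0.271, 0.294], [0.008, 0.836, 0.549, 0.648], [0.0, 0.0, 0.0, 1.0]] 459.66591546040746
jar 0.76 [404. 230.] [0.557 0.352]
jar 0.69 [151. 175.] [ 0.54  -0.318]
lid 0.7 [152. 172.] [ 0.527 -0.321]
small_bottle 0.61 [404. 193.] [0.398 0.34 ]
slide_box 0.83 [177. 144.] [ 0.351 -0.336]
warmer 0.59 [211. 182.] [ 0
[... 569 characters left out ...]
_box 0.65 [216. 346.] [ 0.378 -0.312]
warmer 0.64 [196. 192.] [0.475 0.115]
warmer 0.49 [286. 328.] [ 0.532 -0.333]
counter 0.83 [195. 194.] [0.47  0.112]
mat 0.66 [217. 228.] [ 0.488 -0.02 ]
large_bottle 0.81 [308. 180.] [0.778 0.038]
tube_rack 0.49 [239. 123.] [0.694 0.344]
beaker 0.87 [352. 307.] [ 0.691 -0.346]
beaker 0.58 [217. 227.] [ 0.49  -0.016]
wrist ['fx', 'fy', 'cx', 'cy', 'T_tool_cam', 'shot', 'c2w'] [[1.0, -0.0, -0.001, 0.525], [0.0, 0.963, 0.268, 0.074], [0.001, -0.268, 0.963, 0.384], [0.0, 0.0, 0.0, 1.0]] 304.75363662491526
jar 0.56 [460. 138.] [0.776 0.037]
counter 0.63 [215.  72.] [0.474 0.113]
mat 0.89 [231. 182.] [ 0.489 -0.019]
large_bottle 0.98 [458. 137.] [0.773 0.038]
```

View pics/scene0.png

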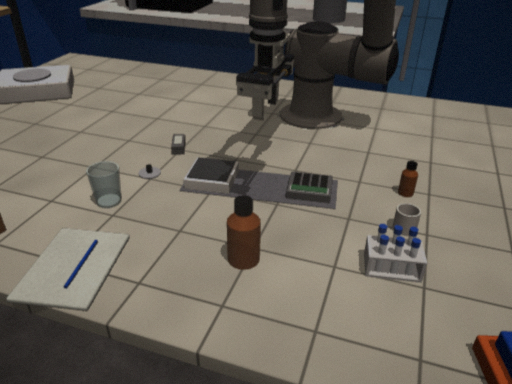

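View pics/side0.png

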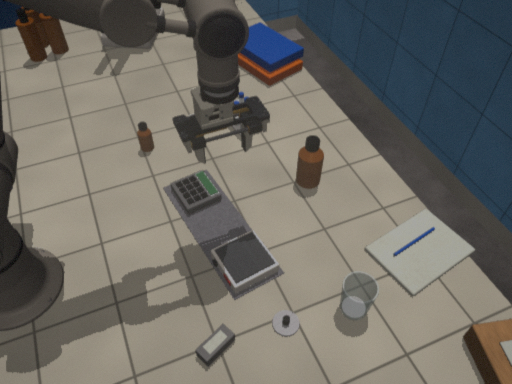

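View pics/wrist0.png

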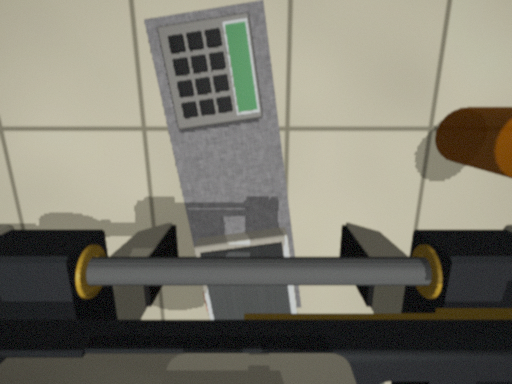

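The scene picture shows the warmer at (211,175) and the counter at (311,187) on the mat. The lid is at (150,171), the slide box at (178,144), the small bottle at (408,180) and the jar at (407,217). The wrist picture shows the counter and the mat tilted by roughly 0.13 rad. Next I'll look closer at the jar and bottle side.

{"method": "carry_out", "body": {
  "commands": [
    [[0.05,-0.008,0],0,1],
    [[0.05,-0.008,0],0,1],
    [[0.05,-0.008,0],0,1],
    [[0.05,-0.008,0],0,1],
    [[0.05,-0.008,0],0,1],
    [[0,0,0],0,1],
    [[0,0,0],0,1],
    [[0,0,0],0,1]
  ],
  "newtons": 15
}}

```text
time: 2.65
tool_pos: [0.4853, 0.2489, 0.2437]
tool_rot: [3.142, 0.0, 1.569]
contact_force: [0.1, 0.5, 0.0]
opening: 0.0919
grip_force: 0.0
```

Run:
```python
from h import *
print(toolT()[:3,3])
p=shot('wrist','w1.png')
for n in ['jar','small_bottle','counter','tube_rack']:
    for d in robot.tip_of(p,n)[:2]: print(n,round(d['p'],2),np.round(d['at']),pt(p,d['at'],0).round(3)[:2])
    for d in robot.find_in(p,n)[:2]: print(n,'find',round(d['p'],2),np.round(d['at']))
```

```text
[0.48532938 0.24891784 0.24374967]
jar 0.7 [320.  80.] [0.559 0.353]
jar find 0.82 [325.  78.]
small_bottle 0.64 [186.  86.] [0.398 0.346]
small_bottle find 0.65 [177.  82.]
counter 0.83 [251. 266.] [0.475 0.108]
counter find 0.96 [248. 254.]
tube_rack 0.79 [437.  96.] [0.7   0.335]
tube_rack find 0.9 [456.  89.]
tube_rack find 0.49 [256. 228.]
```

View pics/w1.png

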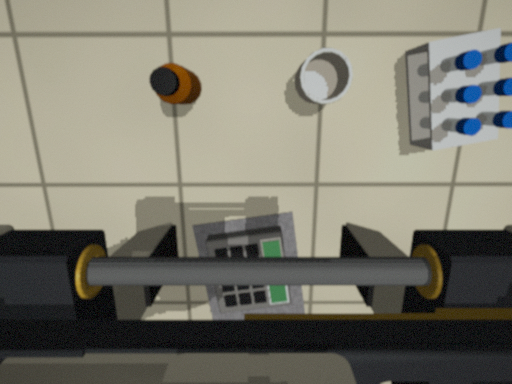

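The jar rim is centred near (326,76) and the bottle cap near (165,82). The rack sits just right of the jar, so I'll turn the gripper 90° so its body stays clear of it.

Run:
```python
from h import *
p=shot('wrist')
print(pt(p,(326,76),.055),pt(p,(165,82),.09),robot.observe()['qpos'])
im=p['pixels'].astype(int); b=im[40:115,290:360]
hsv=cv2.cvtColor(p['pixels'],cv2.COLOR_RGB2HSV)
print(px(p,(0.559,.353,.055)),px(p,(.398,.346,.09)),[pt(p,u,.02).round(3) for u in [(410,50),(408,140)]])
```

```text
[0.55347794 0.35406277 0.055     ] [0.39969591 0.3456821  0.09      ] [ 3.35321898e-01  3.79851627e-01  1.46694915e+00 -3.52372672e-05
  1.29469748e+00  3.35469186e-01]
[331.37092197  77.11527171] [163.10949875  81.62982192] [array([0.652, 0.384, 0.02 ]), array([0.662, 0.286, 0.02 ])]
```

{"method": "carry_out", "body": {
  "commands": [
    [[0,0,0],0.157,1],
    [[0,0,0],0.157,1],
    [[0,0,0],0.157,1],
    [[0,0,0],0.157,1],
    [[0,0,0],0.157,1],
    [[0,0,0],0.157,1],
    [[0,0,0],0.157,1],
    [[0,0,0],0.157,1],
    [[0,0,0],0.157,1],
    [[0,0,0],0.157,1],
    [[0,0,0],0,1]
  ]
}}

```text
time: 4.53
tool_pos: [0.485, 0.25, 0.2437]
tool_rot: [3.142, -0.0, 0.002]
contact_force: [-0.6, -0.4, -0.7]
opening: 0.0915
grip_force: 0.0
```

{"method": "carry_out", "body": {
  "commands": [
    [[0.023,-0.034,0],0,1],
    [[0.023,-0.034,0],0,1],
    [[0.024,-0.035,0],0,1],
    [[0,0,0.04],0,1],
    [[0,0,0.04],0,1],
    [[0,0,0.04],0,1],
    [[0,0,0.04],0,1],
    [[0,0,0.025],0,1],
    [[0,0,0.02],0,1],
    [[0,0,0],0,1],
    [[0,0,0],0,0.3],
    [[0,0,0],0,0.3],
    [[0,0,0],0,0.3],
    [[0,0,0],0,0.3],
    [[0,0,0],0,0.3],
    [[0,0,0],0,0.3]
  ],
  "newtons": 15
}}

```text
time: 6.52
tool_pos: [0.5551, 0.353, 0.0392]
tool_rot: [3.141, -0.001, 0.001]
contact_force: [-0.6, -1.3, 4.5]
opening: 0.0545
grip_force: 15.0
```

{"method": "carry_out", "body": {
  "commands": [
    [[0,0,-0.04],0,0.3],
    [[0,0,-0.05],0,0.3],
    [[0,0,-0.05],0,0.3],
    [[0,0,-0.05],0,0.3],
    [[0,0,-0.01],0,0.3],
    [[-0.012,0.05,0],0,0.3],
    [[-0.012,0.05,0],0,0.3],
    [[-0.012,0.05,0],0,0.3],
    [[-0.012,0.05,0],0,0.3],
    [[-0.012,0.05,0],0,0.3],
    [[-0.012,0.05,0],0,0.3],
    [[-0.012,0.05,0],0,0.3],
    [[-0.012,0.05,0],0,0.3],
    [[-0.012,0.05,0],0,0.3],
    [[-0.012,0.05,0],0,0.3],
    [[0,0,0],0,0.3],
    [[0,0,0],0,0.3],
    [[0,0,0],0,0.3]
  ]
}}

```text
time: 8.78
tool_pos: [0.4354, -0.1458, 0.2383]
tool_rot: [-3.141, 0.001, 0.002]
contact_force: [0.0, 0.2, -0.7]
opening: 0.0541
grip_force: 15.0
```

Run:
```python
from h import *
p=shot('wrist','w2.png'); print(p['c2w'][:3,3])
for n in NAMES[:7]:
    for d in robot.tip_of(p,n)[:2]:
      if d['p']>.3: print(n,round(d['p'],2),np.round(d['at']),pt(p,d['at'],.002 if n in('warmer','counter') else 0).round(4)[:2])
```

```text
[ 0.50750812 -0.14437934  0.37898793]
jar 0.67 [262. 228.] [ 0.352  -0.1485]
lid 0.71 [411.  85.] [ 0.5322 -0.3232]
slide_box 0.7 [387. 214.] [ 0.3724 -0.3131]
warmer 0.8 [263. 101.] [ 0.5139 -0.1495]
counter 0.66 [ 52. 135.] [0.4733 0.1084]
mat 0.84 [155. 120.] [ 0.4917 -0.0186]
```

View pics/w2.png

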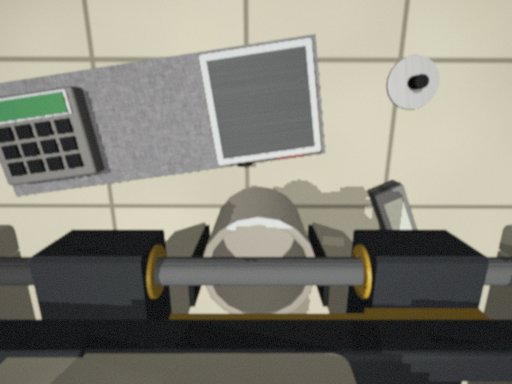

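The warmer's hot plate spans (203,55) to (318,158). The lid is at (413,82) with its knob near (419,81), and the slide box is at about (394,212), turned about 0.3 rad.

Run:
```python
from h import *
p=shot('wrist'); g=cv2.cvtColor(p['pixels'],cv2.COLOR_RGB2GRAY)
m=np.zeros_like(g); m[40:170,195:325]=(g[40:170,195:325]<100)*255
# component containing plate centre
n,l,s,c=cv2.connectedComponentsWithStats(m,connectivity=4); k=l[105,262]
cs,_=cv2.findContours((l==k).astype(np.uint8),cv2.RETR_EXTERNAL,cv2.CHAIN_APPROX_NONE)
r=cv2.minAreaRect(cs[0]); print(k,s[k],r)
q=np.array([pt(p,u,.037)[:2] for u in cv2.boxPoints(r)]); print(q.round(4),q.mean(0)); 
e=[q[(i+1)%4]-q[i] for i in range(4)]; print([ (np.linalg.norm(v).round(4),np.degrees(np.arctan2(v[1],v[0])).round(1)) for v in e])
print('lid',pt(p,(413,82),.005),pt(p,(419,81),.025))
```

```text
0 [     0      0    512    384 196566] ((255.5, 191.5), (383.0, 511.0), 90.0)
[[ 0.6093  0.1121]
 [ 0.61   -0.3952]
 [ 0.1325 -0.5022]
 [ 0.1303  0.2203]] [ 0.37050876 -0.14123795]
[(np.float64(0.5073), np.float64(-89.9)), (np.float64(0.4894), np.float64(-167.4)), (np.float64(0.7225), np.float64(90.2)), (np.float64(0.4911), np.float64(-12.7))]
lid [ 0.53553497 -0.32387424  0.005     ] [ 0.53507718 -0.32076716  0.025     ]
```

Run:
```python
from h import *
p=shot('wrist'); g=cv2.medianBlur(cv2.cvtColor(p['pixels'],cv2.COLOR_RGB2GRAY),5)
print(g[105,200:330:6],g[40:170:8,262])
t=(int(g[105,262])+int(g[50:150,190:330].max()))//2
m=np.zeros_like(g); m[40:165,190:325]=(g[40:165,190:325]<150)*255
for t in (115,130,150):
    m=np.zeros_like(g); m[40:170,190:330]=(g[40:170,190:330]<t)*255
    n,l,s,c=cv2.connectedComponentsWithStats(m,connectivity=4); k=l[105,262]; print(t,k,s[k])
    cs,_=cv2.findContours((l==k).astype(np.uint8),cv2.RETR_EXTERNAL,cv2.CHAIN_APPROX_NONE)
    r=cv2.minAreaRect(max(cs,key=len))
    q=np.array([pt(p,u,.037)[:2] for u in cv2.boxPoints(r)]); print(q.round(4).tolist(),q.mean(0))
    print([ (np.linalg.norm(q[i-1]-q[i]).round(4),np.degrees(np.arctan2(*(q[i]-q[i-1])[::-1])).round(1)) for i in range(4)])
```

```text
[147 185 194 110 109 110 110 109 110 110 108 108 108 107 106 105 105 106
 114 220 191 210] [206 220 110 108 109 108 111 108 109 109 110 109 110 109 137 167 208]
115 1 [ 208   48  104  109 8947]
[[0.5519, -0.0908], [0.5664, -0.1897], [0.4684, -0.2105], [0.4512, -0.1035]] [ 0.50948372 -0.14863758]
[(np.float64(0.1014), np.float64(7.2)), (np.float64(0.0999), np.float64(-81.6)), (np.float64(0.1003), np.float64(-168.0)), (np.float64(0.1083), np.float64(99.1))]
130 1 [ 207   48  105  110 9167]
[[0.5527, -0.0902], [0.567, -0.1902], [0.4679, -0.2109], [0.451, -0.1025]] [ 0.50965534 -0.14846591]
[(np.float64(0.1024), np.float64(6.9)), (np.float64(0.1011), np.float64(-81.9)), (np.float64(0.1012), np.float64(-168.2)), (np.float64(0.1097), np.float64(98.9))]
150 2 [ 206   47  107  111 9352]
[[0.5531, -0.0897], [0.5675, -0.1903], [0.4674, -0.2112], [0.4503, -0.1021]] [ 0.50954956 -0.1483126 ]
[(np.float64(0.1035), np.float64(6.9)), (np.float64(0.1017), np.float64(-81.9)), (np.float64(0.1023), np.float64(-168.2)), (np.float64(0.1104), np.float64(98.9))]
```

{"method": "carry_out", "body": {
  "commands": [
    [[0.038,0.0015,0],0,0.3],
    [[0.038,0.0015,0],0,0.3],
    [[0,0,0.04],0,0.3],
    [[0,0,0.04],0,0.3],
    [[0,0,0.04],0,0.3],
    [[0,0,0.02],0,0.3],
    [[0,0,0.01],0,0.3],
    [[0,0,0.006],0,0.3],
    [[0,0,0],0,0.3],
    [[0,0,0],0,0.3],
    [[0,0,0],0,0.3]
  ]
}}

```text
time: 10.65
tool_pos: [0.5117, -0.1501, 0.0834]
tool_rot: [3.141, -0.001, 0.001]
contact_force: [0.8, 0.6, -1.6]
opening: 0.054
grip_force: 15.0
```

{"method": "carry_out", "body": {
  "commands": [
    [[0,0,0.002],0,0.3],
    [[0,0,0.002],0,0.3],
    [[0,0,0.0015],0,0.3],
    [[0,0,0],0,0.3],
    [[0,0,0],0,0.3]
  ]
}}

```text
time: 11.28
tool_pos: [0.5114, -0.15, 0.0772]
tool_rot: [3.142, -0.0, 0.001]
contact_force: [0.3, -0.7, -1.0]
opening: 0.0545
grip_force: 15.0
```

{"method": "carry_out", "body": {
  "commands": [
    [[0,0,0.001],0,0.3],
    [[0,0,0],0,0.3],
    [[0,0,0],0,0.65],
    [[0,0,0],0,0.7],
    [[0,0,0],0,0.75],
    [[0,0,0],0,0.75],
    [[0,0,-0.02],0,0.75],
    [[0,0,-0.04],0,0.75],
    [[0,0,-0.05],0,0.75],
    [[-0.01,0.045,-0.01],0,0.75],
    [[-0.01,0.045,0],0,0.75],
    [[-0.015,0.045,0],0,0.75],
    [[-0.016,0.035,0],0,0.75],
    [[0,0,0],0,0.75],
    [[0,0,0],0,0.75],
    [[0,0,0],0,0.75]
  ]
}}

```text
time: 13.28
tool_pos: [0.461, -0.3189, 0.1963]
tool_rot: [-3.141, -0.0, 0.002]
contact_force: [0.6, -0.3, -0.0]
opening: 0.0687
grip_force: 0.0
```

Run:
```python
from h import *
p=shot('wrist','w3.png'); print(toolT()[:3,3])
for n in ['jar','lid','slide_box']:
    for d in robot.tip_of(p,n)[:2]:
      if d['p']>.3: print(n,round(d['p'],2),np.round(d['at']),pt(p,d['at'],.037 if n=='jar' else 0).round(4)[:2])
print([px(p,(.5115,-.15,.092)), px(p,(.535,-.322,.025))])
```

```text
[ 0.46096212 -0.3189159   0.1962942 ]
jar 0.71 [ 89. 131.] [ 0.5097 -0.1528]
lid 0.56 [261. 105.] [ 0.5348 -0.32  ]
slide_box 0.8 [256. 242.] [ 0.3766 -0.3147]
[array([ 47.98170778, 134.39381049]), array([263.6082083 , 104.77314212])]
```

View pics/w3.png

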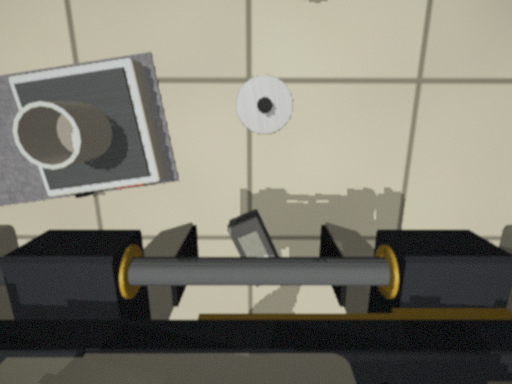

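{"method": "carry_out", "body": {
  "commands": [
    [[0.037,0.0015,0],0,0.6],
    [[0.037,0.0015,0],0,0.5],
    [[0,0,0.04],0,0.5],
    [[0,0,0.04],0,0.5],
    [[0,0,0.04],0,0.5],
    [[0,0,0.03],0,0.5],
    [[0,0,0.018],0,0.5],
    [[0,0,0],0,0.5],
    [[0,0,0],0,0.5],
    [[0,0,0],0,0.5]
  ]
}}

```text
time: 14.72
tool_pos: [0.5352, -0.3234, 0.0298]
tool_rot: [3.14, -0.002, 0.001]
contact_force: [0.2, -0.8, -0.4]
opening: 0.0458
grip_force: 0.0
```

{"method": "carry_out", "body": {
  "commands": [
    [[0,0,0.004],0,0.5],
    [[0,0,0],0,0.5],
    [[0,0,0],0,0.3],
    [[0,0,0],0,0.1],
    [[0,0,0],0,0.1],
    [[0,0,0],0,0.1],
    [[0,0,0],0,0.1],
    [[0,0,0],0,0.1]
  ]
}}

```text
time: 15.72
tool_pos: [0.5345, -0.323, 0.0243]
tool_rot: [3.141, -0.0, 0.001]
contact_force: [0.1, -0.5, 0.5]
opening: 0.0151
grip_force: 15.0
```

{"method": "carry_out", "body": {
  "commands": [
    [[0,0,-0.02],0,0.1],
    [[0,0,-0.045],0,0.1],
    [[0,0,-0.045],0,0.1],
    [[0,0,-0.045],0,0.1],
    [[-0.005,-0.043,0],0,0.1],
    [[-0.006,-0.043,0],0,0.1],
    [[-0.006,-0.043,0],0,0.1],
    [[-0.006,-0.044,0],0,0.1],
    [[0,0,0],0,0.1],
    [[0,0,0.03],0,0.1],
    [[0,0,0.02],0,0.1],
    [[0,0,0],0,0.1],
    [[0,0,0],0,0.1],
    [[0,0,0],0,0.1]
  ]
}}

```text
time: 17.48
tool_pos: [0.5119, -0.1505, 0.1302]
tool_rot: [3.141, -0.002, 0.0]
contact_force: [-0.4, 0.0, -0.6]
opening: 0.0155
grip_force: 15.0
```

Run:
```python
from h import *
T=toolT(); print(T[:3,3])
p=shot('wrist'); s=shot('scene'); e=shot('side')
f=[cv2.resize(p['pixels'][150:330,150:370],(600,490)), cv2.resize(s['pixels'][130:210,170:270],(600,480)),cv2.resize(e['pixels'][190:300,190:300],(480,480))]
f=[cv2.resize(f[0],(400,300)),cv2.resize(f[1],(400,300)),cv2.resize(f[2],(400,300))]
cv2.imwrite('pics/m4.png',np.vstack([np.hstack(f[:2]),np.hstack([f[2],f[2]*0])])[:,:,::-1])
```

```text
[ 0.51192252 -0.15050928  0.13021045]
```

View pics/m4.png

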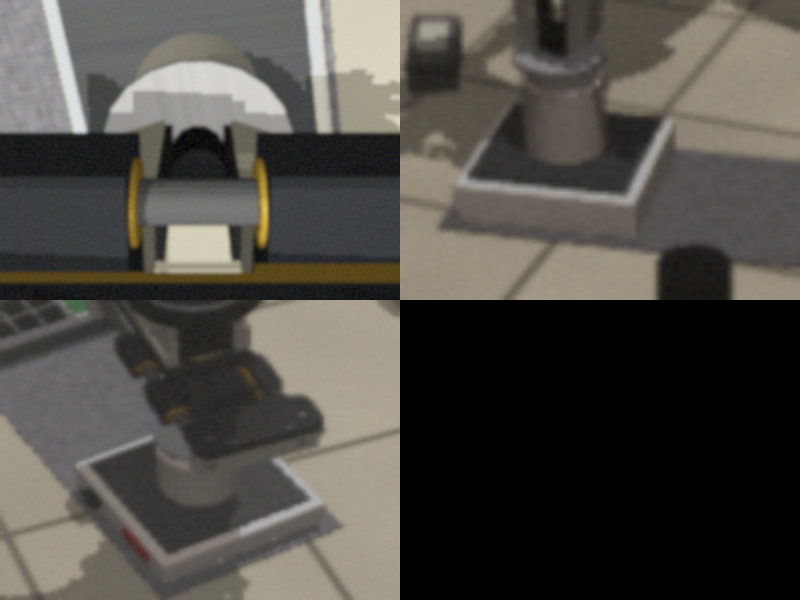

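The lid hangs about 14 mm above the jar and is centred to within a few millimetres. I'll lower it.

{"method": "carry_out", "body": {
  "commands": [
    [[0,0,0.004],0,0.1],
    [[0,0,0.004],0,0.1],
    [[0,0,0.003],0,0.1],
    [[0,0,0.002],0,0.1],
    [[0,0,0],0,0.1],
    [[0,0,0],0,0.1]
  ]
}}

```text
time: 18.38
tool_pos: [0.5114, -0.1499, 0.1162]
tool_rot: [3.142, -0.0, 0.001]
contact_force: [0.5, -0.4, -0.3]
opening: 0.0153
grip_force: 15.0
```

{"method": "carry_out", "body": {
  "commands": [
    [[0,0,0.001],0,0.1],
    [[0,0,0],0,0.1],
    [[0,0,0],0,0.25],
    [[0,0,0],0,0.4],
    [[0,0,0],0,0.5],
    [[0,0,0],0,0.5],
    [[0,0,-0.015],0,0.5],
    [[0,0,-0.03],0,0.5],
    [[0,0,-0.04],0,0.5],
    [[-0.038,0.03,0],0,0.6],
    [[-0.038,0.03,0],0,0.75],
    [[-0.038,0.03,0],0,0.75],
    [[-0.038,0.03,0],0,0.75],
    [[-0.038,0.02,0],0,0.75],
    [[0,0,0],0,0.75],
    [[0,0,0],0,0.75],
    [[0,0,0],0,0.75]
  ]
}}

```text
time: 20.5
tool_pos: [0.3223, -0.2897, 0.2005]
tool_rot: [3.141, -0.001, 0.002]
contact_force: [0.3, -0.6, -0.3]
opening: 0.0688
grip_force: 0.0
```

Run:
```python
from h import *
p=shot('wrist','w5.png'); print(toolT()[:3,3])
for n in ['jar','lid','slide_box']:
    for d in robot.tip_of(p,n)[:1]:
      print(n,round(d['p'],2),np.round(d['at']),pt(p,d['at'],{'jar':.037,'lid':.092,'slide_box':0}[n]).round(4)[:2])
print(robot.observe()['qpos'])
```

```text
[ 0.32225964 -0.2896359   0.20039657]
slide_box 0.95 [281. 125.] [ 0.3754 -0.3128]
[-9.10059273e-01  2.20071254e-01  1.82787097e+00  1.52511363e-04
  1.09377773e+00  6.58511069e-01]
```

View pics/w5.png

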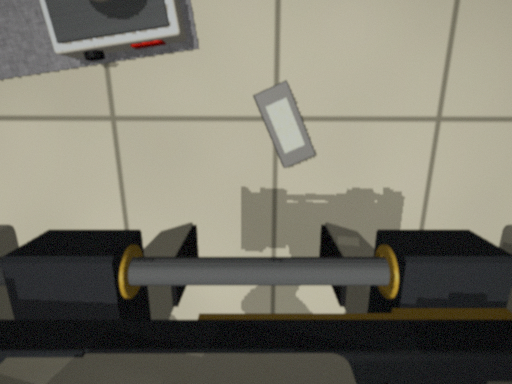

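The slide box's top corners are near (254,95), (288,82), (315,155) and (287,167).

Run:
```python
from h import *
p=shot('wrist'); q=np.array([pt(p,u,.03)[:2] for u in [(254,95),(288,82),(315,155),(287,167)]])
print(q.round(4),q.mean(0)); d=(q[0]+q[1]-q[2]-q[3])/2; print(np.linalg.norm(d),np.arctan2(d[1],d[0]),np.linalg.norm(q[0]-q[1]))
```

```text
[[ 0.4051 -0.2834]
 [ 0.4171 -0.3161]
 [ 0.3467 -0.3458]
 [ 0.3341 -0.3174]] [ 0.37574717 -0.31566929]
0.0775918717033885 0.42332258023996167 0.03487124799298804
```

{"method": "carry_out", "body": {
  "commands": [
    [[0.027,0.012,0],0,0.75],
    [[0.0265,0.0125,0],0,0.75],
    [[0,0,0],-0.14,0.75],
    [[0,0,0],-0.14,0.75],
    [[0,0,0],-0.14,0.75],
    [[0,0,0.04],0,0.75],
    [[0,0,0.04],0,0.75],
    [[0,0,0.04],0,0.75],
    [[0,0,0.03],0,0.75],
    [[0,0,0.02],0,0.75],
    [[0,0,0.005],0,0.75],
    [[0,0,0],0,0.75],
    [[0,0,0],0,0.75]
  ]
}}

```text
time: 22.38
tool_pos: [0.3755, -0.315, 0.0261]
tool_rot: [3.14, -0.001, 0.421]
contact_force: [-0.3, -0.3, -0.4]
opening: 0.0688
grip_force: 0.0
```

{"method": "carry_out", "body": {
  "commands": [
    [[0,0,0.004],0,0.75],
    [[0,0,0],0,0.75],
    [[0,0,0],0,0.5],
    [[0,0,0],0,0.3],
    [[0,0,0],0,0.3],
    [[0,0,0],0,0.3],
    [[0,0,0],0,0.3],
    [[0,0,0],0,0.3]
  ]
}}

```text
time: 23.38
tool_pos: [0.3751, -0.3147, 0.0213]
tool_rot: [3.141, -0.0, 0.421]
contact_force: [0.5, 0.1, -0.8]
opening: 0.0358
grip_force: 15.0
```

The warmer-side placing would bring the wide gripper body against the jar, so I'll put the box down again and regrip it by its ends.

{"method": "carry_out", "body": {
  "commands": [
    [[0,0,0],0,0.5],
    [[0,0,0],0,0.6],
    [[0,0,0],0,0.7],
    [[0,0,-0.02],0,1],
    [[0,0,-0.04],0,1],
    [[0,0,0],0.157,1],
    [[0,0,0],0.157,1],
    [[0,0,0],0.157,1],
    [[0,0,0],0.157,1],
    [[0,0,0],0.157,1],
    [[0,0,0],0.157,1],
    [[0,0,0],0.157,1],
    [[0,0,0],0.157,1],
    [[0,0,0],0.157,1],
    [[0,0,0],0.158,1],
    [[0,0,0],0,1],
    [[0,0,0],0,1]
  ]
}}

```text
time: 25.5
tool_pos: [0.3749, -0.3145, 0.0812]
tool_rot: [-3.142, 0.0, -1.147]
contact_force: [-0.3, 0.6, 0.3]
opening: 0.0915
grip_force: 0.0
```

Run:
```python
from h import *
p=shot('wrist','w6.png'); print(toolT()[:3,3])
s=shot('side')
for q in (s,):
    print(robot.tip_of(q,'slide_box')[:1])
```

```text
[ 0.37494109 -0.31453477  0.08120324]
[{'at': [216.4, 347.5], 'p': 0.88}]
```

View pics/w6.png

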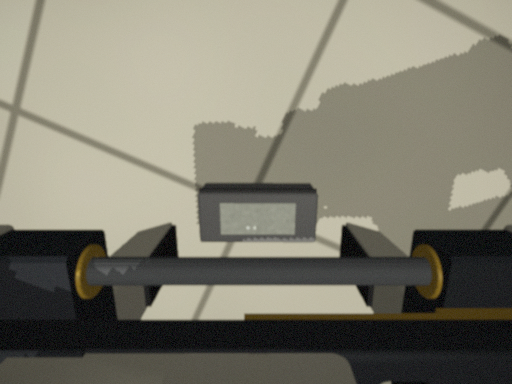

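The box lies square between the fingers, spanning columns 198 to 317, so it is centred. I'll check the fore-and-aft offset while lowering.

Run:
```python
from h import *
p=shot('wrist');T=toolT()
for u in [(198,241),(317,241),(200,189),(315,189)]:
    print(u,(np.linalg.inv(T)@np.append(pt(p,u,.03),1)).round(4))
```

```text
(198, 241) [-0.0179 -0.0418  0.0512  1.    ]
(317, 241) [-0.0178  0.0398  0.0512  1.    ]
(200, 189) [ 0.0191 -0.0385  0.0512  1.    ]
(315, 189) [0.0191 0.0365 0.0512 1.    ]
```

{"method": "carry_out", "body": {
  "commands": [
    [[0,0,0.02],0,1],
    [[0,0,0.01],0,1],
    [[0,0,0.008],0,1],
    [[0,0,0],0,1],
    [[0,0,0],0,1]
  ]
}}

```text
time: 26.32
tool_pos: [0.3752, -0.3148, 0.0435]
tool_rot: [-3.141, -0.001, -1.15]
contact_force: [-0.3, 0.4, -0.7]
opening: 0.092
grip_force: 0.0
```

No contact. I'll go on down and close.

{"method": "carry_out", "body": {
  "commands": [
    [[0,0,0.01],0,1],
    [[0,0,0.01],0,1],
    [[0,0,0.001],0,1],
    [[0,0,0],0,1],
    [[0,0,0],0,0.7],
    [[0,0,0],0,0.7],
    [[0,0,0],0,0.7],
    [[0,0,0],0,0.7],
    [[0,0,0],0,0.7]
  ]
}}

```text
time: 27.45
tool_pos: [0.3751, -0.3147, 0.0224]
tool_rot: [-3.141, -0.001, -1.15]
contact_force: [1.0, 0.7, 2.7]
opening: 0.0797
grip_force: 15.0
```

{"method": "carry_out", "body": {
  "commands": [
    [[0,0,-0.02],0,0.7],
    [[0,0,-0.04],0,0.7],
    [[0,0,-0.05],0,0.7],
    [[0,0,-0.05],0,0.7],
    [[0,0,0],-0.185,0.7],
    [[0,0,0],-0.185,0.7],
    [[0,0,0],-0.185,0.7],
    [[0,0,0],-0.185,0.7],
    [[0,0,0],-0.185,0.7],
    [[0,0,0],-0.185,0.7],
    [[0,0,0],-0.185,0.7],
    [[0,0,0],0,0.7],
    [[0,0,0],0,0.7]
  ]
}}

```text
time: 29.08
tool_pos: [0.3748, -0.3145, 0.1821]
tool_rot: [-3.141, 0.0, 0.141]
contact_force: [-0.2, -1.1, -1.7]
opening: 0.0796
grip_force: 15.0
```

{"method": "carry_out", "body": {
  "commands": [
    [[0.045,-0.024,0],0,0.7],
    [[0.045,-0.024,0],0,0.7],
    [[0.045,-0.024,0],0,0.7],
    [[0.045,-0.024,0],0,0.7],
    [[0.045,-0.024,0],0,0.7],
    [[0.044,-0.024,0],0,0.7],
    [[0,0,0],0,0.7],
    [[0,0,0],0,0.7],
    [[0,0,0],0,0.7]
  ]
}}

```text
time: 30.2
tool_pos: [0.6196, -0.1342, 0.1823]
tool_rot: [3.142, 0.0, 0.143]
contact_force: [0.0, 0.2, -1.1]
opening: 0.0799
grip_force: 15.0
```

{"method": "carry_out", "body": {
  "commands": [
    [[0,0,0.04],0,0.7],
    [[0,0,0.04],0,0.7],
    [[0,0,0.035],0,0.7],
    [[0,0,0.02],0,0.7],
    [[0,0,0.012],0,0.7],
    [[0,0,0.005],0,0.7],
    [[0,0,0],0,0.7],
    [[0,0,0],0,0.7],
    [[0,0,0],0,0.7]
  ]
}}

```text
time: 31.32
tool_pos: [0.6208, -0.1333, 0.031]
tool_rot: [3.141, -0.001, 0.145]
contact_force: [-0.7, -0.3, -0.9]
opening: 0.08
grip_force: 15.0
```

{"method": "carry_out", "body": {
  "commands": [
    [[0,0,0.003],0,0.7],
    [[0,0,0.003],0,0.7],
    [[0,0,0.002],0,0.7],
    [[0,0,0],0,0.7],
    [[0,0,0],0,0.7]
  ]
}}

```text
time: 31.95
tool_pos: [0.6203, -0.1332, 0.0225]
tool_rot: [-3.142, 0.0, 0.145]
contact_force: [-2.4, 0.6, 4.6]
opening: 0.08
grip_force: 15.0
```

{"method": "carry_out", "body": {
  "commands": [
    [[0,0,0],0,0.92],
    [[0,0,0],0,0.97],
    [[0,0,0],0,1],
    [[0,0,0],0,1],
    [[0,0,-0.015],0,1],
    [[0,0,-0.035],0,1],
    [[0,0,-0.05],0,1],
    [[0,0,-0.05],0,1],
    [[0,0,-0.05],0,1],
    [[0,0,0],0,1]
  ]
}}

```text
time: 33.2
tool_pos: [0.6224, -0.1339, 0.2287]
tool_rot: [3.137, -0.01, 0.145]
contact_force: [-0.4, -0.9, -0.4]
opening: 0.0918
grip_force: 0.0
```

{"method": "carry_out", "body": {
  "commands": [
    [[-0.0135,-0.046,0],0,1],
    [[-0.0135,-0.046,0],0,1],
    [[-0.0135,-0.046,0],0,1],
    [[-0.0135,-0.046,0],0,1],
    [[-0.0135,-0.046,0],0,1],
    [[-0.0135,-0.046,0],0,1],
    [[-0.0135,-0.046,0],0,1],
    [[-0.0135,-0.046,0],0,1],
    [[-0.0135,-0.046,0],0,1],
    [[-0.0135,-0.046,0],0,1],
    [[-0.0135,-0.046,0],0,1],
    [[0,0,0],0,1],
    [[0,0,0],0,1]
  ]
}}

```text
time: 34.83
tool_pos: [0.4003, 0.3455, 0.222]
tool_rot: [3.141, 0.0, 0.145]
contact_force: [0.4, 0.1, 0.1]
opening: 0.0919
grip_force: 0.0
```

Run:
```python
from h import *
T=toolT(); print(T[:3,3])
p=shot('wrist'); s=shot('scene','s7.png'); e=shot('side')
for q in (p,s,e):
  for n,z in [('small_bottle',0),('slide_box',0),('jar',.037),('lid',.092),('warmer',.002)]:
    for d in robot.tip_of(q,n)[:1]: print(n,round(d['p'],2),np.round(d['at']),pt(q,d['at'],z).round(4)[:2])
cv2.imwrite('pics/m7.png',np.hstack([cv2.resize(s['pixels'][130:230,130:270],(400,300)),cv2.resize(e['pixels'][180:345,170:335],(400,300))])[:,:,::-1])
```

```text
[0.40025769 0.34552786 0.22197267]
small_bottle 0.62 [260. 172.] [0.3961 0.3452]
slide_box 0.68 [200. 202.] [ 0.6165 -0.1375]
lid 0.83 [212. 149.] [ 0.5039 -0.1487]
warmer 0.86 [212. 180.] [ 0.5109 -0.1496]
small_bottle 0.84 [149. 148.] [0.4031 0.3434]
slide_box 0.75 [283. 244.] [ 0.6217 -0.1317]
jar 0.82 [247. 255.] [ 0.5176 -0.1493]
lid 0.61 [248. 245.] [ 0.5167 -0.1602]
warmer 0.87 [243. 265.] [ 0.5073 -0.1494]
```

View pics/m7.png

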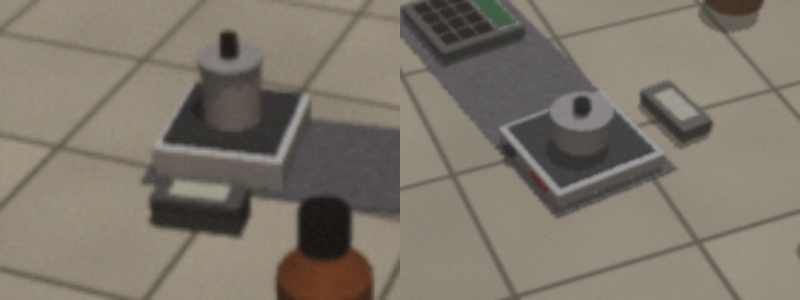

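The jar and lid stand centred on the warmer and the box lies behind it. Now for the bottle.

{"method": "carry_out", "body": {
  "commands": [
    [[0,0,0.04],0,1],
    [[0,0,0.04],0,1],
    [[0,0,0.04],0,1],
    [[0,0,0.035],0,1],
    [[0,0,0.02],0,1],
    [[0,0,0],0,1],
    [[0,0,0],0,1],
    [[0,0,0],0,0.6],
    [[0,0,0],0,0.3],
    [[0,0,0],0,0.3],
    [[0,0,0],0,0.3],
    [[0,0,0],0,0.3],
    [[0,0,0],0,0.3],
    [[0,0,0],0,0.3]
  ]
}}

```text
time: 37.48
tool_pos: [0.4004, 0.3459, 0.0472]
tool_rot: [3.141, -0.0, 0.145]
contact_force: [0.0, -0.7, 0.6]
opening: 0.0397
grip_force: 15.0
```

{"method": "carry_out", "body": {
  "commands": [
    [[0,0,-0.02],0,0.3],
    [[0,0,-0.04],0,0.3],
    [[0,0,-0.04],0,0.3],
    [[0.0048,0.0468,0],0,0.3],
    [[0.0048,0.0468,0],0,0.3],
    [[0.0048,0.0468,0],0,0.3],
    [[0.0048,0.0468,0],0,0.3],
    [[0.0048,0.0468,0],0,0.3],
    [[0.0048,0.0468,0],0,0.3],
    [[0.0048,0.0468,0],0,0.3],
    [[0.0048,0.0468,0],0,0.3],
    [[0,0,0],0,0.3],
    [[0,0,0.04],0,0.3],
    [[0,0,0.03],0,0.3],
    [[0,0,0.018],0,0.3],
    [[0,0,0],0,0.3],
    [[0,0,0],0,0.3],
    [[0,0,0],0,0.3]
  ]
}}

```text
time: 39.72
tool_pos: [0.493, -0.0188, 0.0602]
tool_rot: [3.141, -0.002, 0.145]
contact_force: [-0.5, 0.4, -0.7]
opening: 0.0392
grip_force: 15.0
```

{"method": "carry_out", "body": {
  "commands": [
    [[0,-0.004,0],0,0.3],
    [[0,0,0.004],0,0.3],
    [[0,0,0.003],0,0.3],
    [[0,0,0.002],0,0.3],
    [[0,0,0],0,0.3],
    [[0,0,0],0,0.3]
  ]
}}

```text
time: 40.48
tool_pos: [0.4919, -0.015, 0.0502]
tool_rot: [3.142, -0.0, 0.145]
contact_force: [-0.6, 1.2, -0.9]
opening: 0.0395
grip_force: 15.0
```

{"method": "carry_out", "body": {
  "commands": [
    [[0,0,0.0012],0,0.3],
    [[0,0,0],0,0.3],
    [[0,0,0],0,0.47],
    [[0,0,0],0,0.55],
    [[0,0,0],0,0.6],
    [[0,0,0],0,0.6],
    [[0,0,-0.02],0,0.6],
    [[0,0,-0.04],0,0.6],
    [[0,0,-0.05],0,0.6],
    [[0,0,-0.05],0,0.6],
    [[-0.05,0,-0.03],0,0.6],
    [[-0.05,0,0],0,0.6],
    [[0,0,0],0,0.6],
    [[0,0,0],0,0.6]
  ]
}}

```text
time: 42.22
tool_pos: [0.3935, -0.0296, 0.2394]
tool_rot: [3.141, -0.002, 0.144]
contact_force: [-0.3, -0.4, 0.2]
opening: 0.0548
grip_force: 0.0
```

Run:
```python
from h import *
p=shot('wrist','w8.png'); s=shot('scene'); e=shot('side')
for q in (p,s,e):
  for n,z in [('small_bottle',.002),('mat',0),('slide_box',0),('jar',.037),('lid',.092),('warmer',.002)]:
    for d in robot.tip_of(q,n)[:1]: print(n,round(d['p'],2),np.round(d['at']),pt(q,d['at'],z).round(4)[:2])
cv2.imwrite('pics/m8.png',np.vstack([np.hstack([cv2.resize(s['pixels'][120:240,130:290],(400,300)),cv2.resize(e['pixels'][150:315,140:360],(400,300))]),np.hstack([cv2.resize(p['pixels'],(400,300)),np.zeros((300,400,3),np.uint8)])])[:,:,::-1])
```

```text
small_bottle 0.62 [259.  87.] [ 0.4876 -0.0144]
mat 0.87 [262.  84.] [ 0.4919 -0.0179]
jar 0.79 [390.  81.] [ 0.5116 -0.1517]
lid 0.96 [410.  76.] [ 0.5101 -0.1468]
warmer 0.64 [374.  81.] [ 0.5139 -0.1466]
small_bottle 0.75 [259. 185.] [ 0.4909 -0.0224]
mat 0.59 [260. 185.] [ 0.4889 -0.0205]
slide_box 0.71 [213. 181.] [ 0.5131 -0.1455]
jar 0.59 [210. 167.] [ 0.5051 -0.1549]
lid 0.78 [213. 152.] [ 0.5168 -0.1412]
warmer 0.86 [212. 180.] [ 0.5138 -0.1486]
small_bottle 0.65 [217. 225.] [ 0.491 -0.011]
mat 0.56 [217. 231.] [ 0.4842 -0.0291]
slide_box 0.93 [281. 243.] [ 0.6178 -0.1254]
jar 0.74 [246. 257.] [ 0.5128 -0.1542]
lid 0.6 [247. 243.] [ 0.5167 -0.1537]
```

View pics/m8.png

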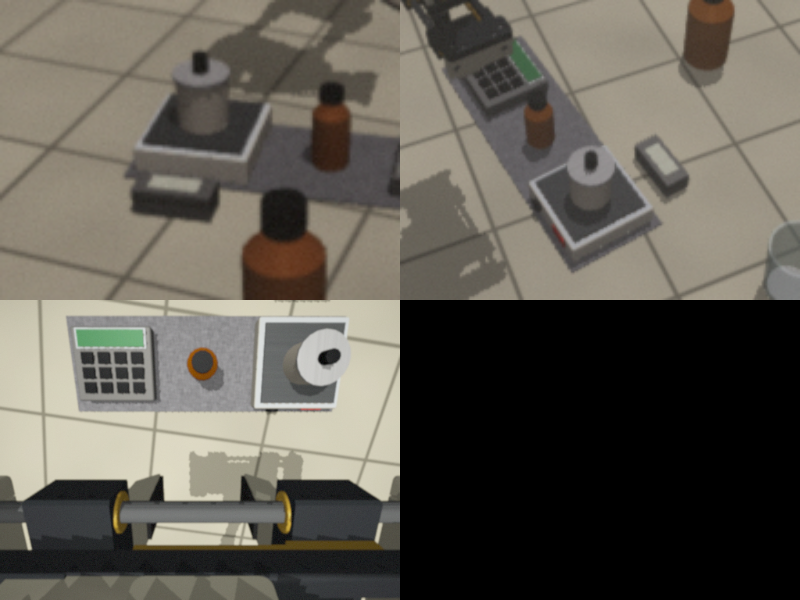

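Everything is in place: the lid is centred on the jar, the bottle is mid-mat and the box is parallel behind the warmer.

```bash
python3 -c "
from cell import robot
print(robot.hand_in())"
```

```text
the job is handed in; nothing more can be done
None
```

The staining station is laid out as asked and handed in at about 42 s; the last camera check showed every placement within tolerance, but the hand-in returned no verdict.

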